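# Put away the flown drone batteries

### The job

Put the flown battery packs away: first put the damaged one, with the red top, into the open steel safety box, and only once it lies flat in there set the yellow-, green- and white-topped packs in the charging cradle of their own colour, each flat inside the lip and coloured side up. Set every pack down gently, do not drop it; once in the box, leave the red pack there. Leave the all-black pack and the camera where they are.

Things in the scene. Friction and masses are not known exactly. Their poses are not given: they have to be found in the camera images.
- pack_red: Loose hard-cased battery pack with a red top and red side panels, otherwise black; a block 75 x 36 x 36 mm (x, y, z), about 190 g, lying flat. Origin: centre of its underside. Its x axis runs along the 75 mm length; grip it across its 36 mm width (its y axis). A small yellow socket, flush, marks the -x end; it does not matter which way round the pack lies.
- pack_yellow: Loose hard-cased battery pack with a yellow top and yellow side panels, otherwise black; a block 75 x 36 x 36 mm (x, y, z), about 190 g, lying flat. Origin: centre of its underside. Its x axis runs along the 75 mm length; grip it across its 36 mm width (its y axis). A small yellow socket, flush, marks the -x end; it does not matter which way round the pack lies.
- pack_green: Loose hard-cased battery pack with a green top and green side panels, otherwise black; a block 75 x 36 x 36 mm (x, y, z), about 190 g, lying flat. Origin: centre of its underside. Its x axis runs along the 75 mm length; grip it across its 36 mm width (its y axis). A small yellow socket, flush, marks the -x end; it does not matter which way round the pack lies.
- pack_white: Loose hard-cased battery pack with a white top and white side panels, otherwise black; a block 75 x 36 x 36 mm (x, y, z), about 190 g, lying flat. Origin: centre of its underside. Its x axis runs along the 75 mm length; grip it across its 36 mm width (its y axis). A small yellow socket, flush, marks the -x end; it does not matter which way round the pack lies.
- bay_yellow: Yellow charging cradle, fixed to the bench: a shallow tray, outside 103 x 64 mm (x, y), floor 6 mm and lip 11 mm above the bench, inside the lip 95 x 56 mm (x, y), so a pack has about 10 mm to spare all round when its length lies along the cradle's x axis. Origin: at bench height under the centre of that recess. A 16 mm high, 20 mm deep block with a lamp stands outside the lip at the +x end.
- bay_green: Green charging cradle, fixed to the bench: a shallow tray, outside 103 x 64 mm (x, y), floor 6 mm and lip 11 mm above the bench, inside the lip 95 x 56 mm (x, y), so a pack has about 10 mm to spare all round when its length lies along the cradle's x axis. Origin: at bench height under the centre of that recess. A 16 mm high, 20 mm deep block with a lamp stands outside the lip at the +x end.
- bay_white: White charging cradle, fixed to the bench: a shallow tray, outside 103 x 64 mm (x, y), floor 6 mm and lip 11 mm above the bench, inside the lip 95 x 56 mm (x, y), so a pack has about 10 mm to spare all round when its length lies along the cradle's x axis. Origin: at bench height under the centre of that recess. A 16 mm high, 20 mm deep block with a lamp stands outside the lip at the +x end.
- safe_box: Open steel safety box, fixed, bare metal with a red stripe outside: outside 110 x 136 x 45 mm (x, y, z), walls and floor 3 mm, inside 104 x 130 mm (x, y). Origin: centre of its underside, at bench height. A gripped pack whose length lies along the box's x axis leaves room in y for the open fingers.
- pack_black: Loose battery pack that is black all over, same size and mass as the coloured ones (75 x 36 x 36 mm; origin: centre of underside, x along its length). It stays where it is.
- camera: Loose action camera, grey box 62 x 33 x 45 mm (x, y, z) with a lens on its -y face and a red button on top. Origin: centre of its underside. It stays where it is.

How it is judged:
By the outcome, as a careful person would: the job done as asked, in the order asked, and still so for the second after the job is handed in, with the robot touching nothing.
It also fails if it takes over 120 s, if anything falls off the work surface, if the arm or the gripper's body presses on something with over 40 N, if the wrist force passes 120 N, or if a joint passes its speed limit or range.

### The arm

A 7-joint arm with a two-finger parallel gripper is mounted at the origin on the work surface. World frame = base frame: x ahead of the robot, y to its left, z up, the work surface at z = 0. Lengths are in mm, angles in rad, forces in N, time in s.
With the tool pointing down it reaches from about 400 to 850 mm from the base axis. Payload 4.5 kg.
Tool frame: the origin (TCP) lies between the finger pads; the fingertips stand 11 mm ahead of it and the grasp point (between the pads) lies 8 mm behind it; z points along the fingers, y is the direction in which the jaws open and shut (so a half turn about z gives the same grasp; the last joint's range is limited). The gripper opens to 85 mm and grips with 20 to 120 N. Pads are 22 mm wide; open, the fingers measure 114 mm over their backs; the gripper's body (76 mm by 85 mm) begins 54 mm behind the grasp point. The pads swing forward as they close: fully open they stand 13 mm farther back than shut.
Start: joints at [-1.092, 0.689, -0.195, 1.565, 0.157, 0.902, -0.215], TCP at [268.908, 564.218, 242.317] pointing down, gripper open.
Joint ranges: [-3.01, 3.01], [-0.46, 2.08], [-1.47, 1.51], [0.13, 2.56], [-1, 4.14], [0.04, 2.09], [-2.66, 2.66]. Speed limits (rad/s): [2.57, 2.57, 3.14, 3.14, 3.14, 3.14, 3.14].

### API

Orientations are given as a unit quaternion [x, y, z, w].
In Python, from workcell import arm, jaws, state, eyes gives the robot as it stands. Calls block until the motion is done:
- arm.move_to(position, orientation): joint-space move of the TCP to a pose.
- arm.move_l(position, frame=None, rate=150, threshold=None): straight line of the TCP; frame=None keeps the orientation; rate is the mean speed in mm/s. With threshold (N) it stops when the force on the tool has changed by that much, and returns True; else False.
- arm.movej(angles): joint-space move.
- jaws.ungrasp() and jaws.gripper_close(strength=None): open the fingers fully, or close them until they stop; strength is the grip in N (None keeps the last).
- arm.pause(seconds).
- arm.solve_ik(position, orientation): joint angles nearest the present ones, or None.
- state(): the state.
- eyes.read_camera(name): name is "scene" or "top" or "wrist"; returns (picture, depth): 420x560x3 uint8, red, green, blue; 420x560 float32, mm along the optical axis (not along the pixel's ray), 0 where there is no reading.
- eyes.camera_info(name): a dict with "mtx" (3x3 intrinsics, pixels), "R" (3x3) and "t" (3): a world point X has camera coordinates R X + t. Camera axes: x right, y down, z forward; pixel columns grow to the right and rows downward; lengths in mm; the calibration is good to about 2 mm. A picture is of the moment at which its call begins: read the wrist's pose just before it. camera_info takes no time and is no camera call; for the wrist camera it gives the pose at the moment of the call.
A pose or a line that the arm cannot do raises arm.IKError and nothing moves.
- arm.sign_off(): hands the job in, once; it reports no verdict.
The state is a dict: "t": time; "q": joint angles; "qd": joint speeds; "joint_efforts": joint torques, N m; "tcp_pos": TCP position; "tcp_rot": TCP orientation; "contact_force": force on the tool from outside, world axes, zero at the start; "ft_torque": the same for the moment, N m; "finger_gap": opening from 0.0 (shut) to 1.0 (fully open).
Only numpy, scipy, OpenCV 4.12 (cv2) and the standard library are available. Lean on these libraries where they do the work, as an engineer would, in place of code of your own. Each camera call takes 0.05 s, during which the arm holds its last target. There are 200 camera calls.

## Working session

There is one attempt and no reset: what is moved stays moved. The work goes in short steps, each a Python script; the robot and the scene stay as the last script left them, time stands still between calls to the robot, and variables do not carry over. Pictures are saved under pics/ and viewed, about 12 in all and at most 16, crops included, and the job is handed in when it is done.

```bash
ls; mkdir -p pics
python3 - <<'E'
from workcell import arm,jaws,state,eyes
import cv2,numpy as np
s=state();print(s['t'],s['tcp_pos'],s['tcp_rot'],s['contact_force'],s['finger_gap'])
for n in("top","scene"):
    p,d=eyes.read_camera(n);c=eyes.camera_info(n)
    cv2.imwrite(f"pics/{n}0.png",p[:,:,::-1]);np.savez(f"{n}0.npz",p=p,d=d,**c)
    print(n,c,(d>0).mean())
E
```

```text
pics
0.0 [268.70940867 563.58688392 241.47934858] [ 2.20542385e-01  9.75376952e-01 -9.17968132e-04 -1.24053499e-04] [ 0.57171689  0.0910289  -0.35233015] 1.00202635057888
top {'mtx': array([[524.40028563,   0.        , 290.00844427],
       [  0.        , 524.40028563, 206.71522711],
       [  0.        ,   0.        ,   1.        ]]), 'R': array([[-0.01284406, -0.99989126, -0.00724568],
       [-0.99672919,  0.01338098, -0.07969866],
       [ 0.07978695,  0.00619833, -0.99679267]]), 't': array([   5.4597051 ,  530.36208741, 1021.93519836])} 0.9960119047619047
scene {'mtx': array([[493.56209876,   0.        , 279.69446615],
       [  0.        , 493.56209876, 202.36673886],
       [  0.        ,   0.        ,   1.        ]]), 'R': array([[ 0.35894673,  0.93330169, -0.01025684],
       [ 0.67763176, -0.26814193, -0.68477376],
       [-0.6418508 ,  0.23884694, -0.72868353]]), 't': array([-204.34488436, -322.8170832 , 1339.60085892])} 0.9960119047619047
```

View pics/top0.png

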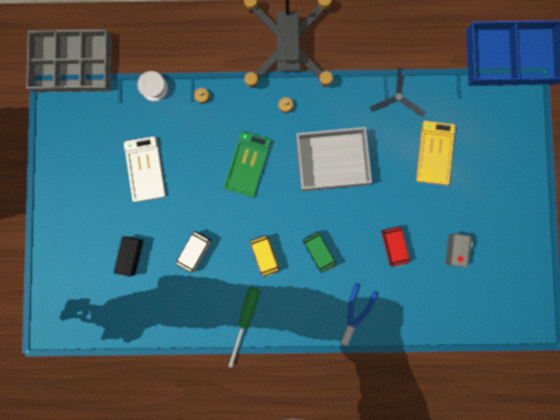

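View pics/scene0.png

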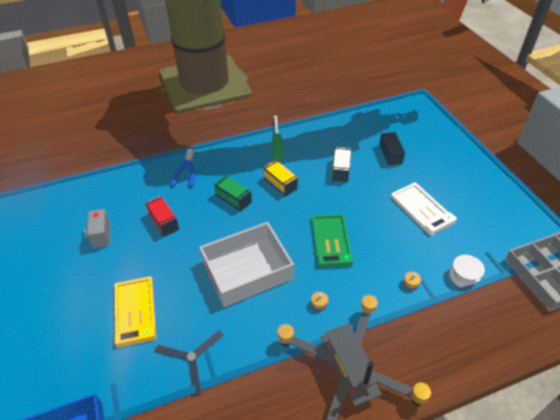

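The top view shows the packs in one row: black (129,256), white (194,251), yellow (265,255), green (320,252), red (397,246), then the camera (460,250). The bays are white (145,169), green (248,163) and yellow (436,153), with the box at (335,159). The scene view agrees. All bays have their lamp on the far side from the robot.

```bash
cat > vis.py <<'E'
import numpy as np,cv2
HSV=dict(red=[((0,120,60),(8,255,255)),((172,120,60),(180,255,255))],yellow=[((20,120,90),(35,255,255))],
 green=[((48,90,40),(80,255,255))],white=[((0,0,140),(180,70,255))])
def mask(p,c,win=None):
    h=cv2.cvtColor(np.ascontiguousarray(p),cv2.COLOR_RGB2HSV);m=sum(cv2.inRange(h,*r) for r in HSV[c])
    if win is not None:
        w=np.zeros_like(m);u0,v0,u1,v1=win;w[v0:v1,u0:u1]=255;m&=w
    return m
def world(uv,z,c):
    "cast pixel rays; z = camera depth array"
    uv=np.asarray(uv,float);k=c['mtx']
    r=np.c_[(uv[:,0]-k[0,2])/k[0,0],(uv[:,1]-k[1,2])/k[1,1],np.ones(len(uv))]
    return (r*np.asarray(z)[:,None]-c['t'])@c['R']
def onplane(uv,h,c):
    uv=np.atleast_2d(uv);o=-c['R'].T@c['t'];d=world(uv,np.ones(len(uv)),c)-o
    return o+d*((h-o[2])/d[:,2])[:,None]
def cloud(m,d,c):
    v,u=np.nonzero((m>0)&(d>0));return world(np.c_[u,v],d[v,u],c)
def rect(P):
    (x,y),(a,b),t=cv2.minAreaRect(P[:,:2].astype(np.float32));t=np.deg2rad(t)
    if a<b:a,b,t=b,a,t+np.pi/2
    return np.array([x,y]),a,b,(t+np.pi/2)%np.pi-np.pi/2   # long axis yaw in (-90,90)
def triang(a,ca,b,cb):
    Pa,Pb=[c['mtx']@np.c_[c['R'],c['t']] for c in(ca,cb)]
    X=cv2.triangulatePoints(Pa,Pb,np.float64(a).reshape(2,1),np.float64(b).reshape(2,1));return (X[:3]/X[3]).ravel()
E
python3 - <<'E'
from vis import *
np.set_printoptions(precision=1,suppress=True)
T=np.load('top0.npz');S=np.load('scene0.npz')
W={'top':dict(white=(165,220,220,285),yellow=(240,225,290,285),green=(295,225,342,280),red=(375,220,415,275),
  bwhite=(115,130,172,208),bgreen=(215,125,278,203),byellow=(405,115,465,192)),
 'scene':dict(white=(325,140,360,185),yellow=(255,155,305,200),green=(208,170,257,213),red=(140,190,185,240),
  bwhite=(380,175,460,240),bgreen=(300,205,360,275),byellow=(105,270,165,355))}
for k in W['top']:
  for n,D in(('top',T),('scene',S)):
    m=mask(D['p'],k[1:] if k[0]=='b' else k,W[n][k])
    P=cloud(m,D['d'],D);z=P[:,2]
    if k[0]=='b': Q=P[z>2];h=np.percentile(z,[10,50,95])
    else: h=np.percentile(z,[10,50,95]);Q=P[z>h[1]-4]
    c,a,b,t=rect(Q);print(k,n,'xy',c,'dim %.1f %.1f yaw %.3f'%(a,b,t),'z',h,len(Q))
for n,D,w in(('top',T,(285,115,385,200)),('scene',S,(190,215,305,315))):
    m=np.zeros(D['d'].shape,np.uint8);m[w[1]:w[3],w[0]:w[2]]=255
    P=cloud(m,D['d'],D);Q=P[(P[:,2]>38)&(P[:,2]<55)];c,a,b,t=rect(Q);print('box',n,c,a,b,t,np.median(Q[:,2]),len(Q))
    I=P[np.linalg.norm(P[:,:2]-c,axis=1)<35];print('floor',np.median(I[:,2]))
E
```

```text
white top xy [444.  191.3] dim 72.0 34.9 yaw -0.530 z [33.  35.6 39.2] 601
white scene xy [446.2 192.1] dim 72.8 35.6 yaw -0.508 z [34.  36.  38.3] 340
yellow top xy [434.8  49.9] dim 72.2 34.9 yaw 0.333 z [33.4 35.8 38.9] 633
yellow scene xy [438.8  49.7] dim 74.5 37.4 yaw 0.253 z [19.  35.5 38.3] 377
green top xy [441.  -57.5] dim 71.3 34.3 yaw 0.499 z [33.6 36.1 39.2] 622
green scene xy [446.3 -57.1] dim 68.8 35.1 yaw 0.489 z [20.2 35.4 38.1] 377
red top xy [ 450.2 -207.6] dim 71.2 35.3 yaw 0.209 z [31.2 35.7 39.1] 641
red scene xy [ 454.6 -208.1] dim 70.0 35.3 yaw 0.184 z [33.8 36.  38. ] 444
bwhite top xy [614.2 295. ] dim 128.4 69.1 yaw 0.149 z [ 2.2  6.  15. ] 1762
bwhite scene xy [611.9 297.2] dim 132.3 76.1 yaw 0.151 z [ 3.7  6.7 16.2] 1556
bgreen top xy [619.9  84.3] dim 121.8 64.2 yaw -0.313 z [ 3.1  6.5 15.6] 1642
bgreen scene xy [624.5  84.8] dim 124.7 63.3 yaw -0.309 z [ 4.5  6.9 16.4] 1501
byellow top xy [ 637.6 -297.5] dim 122.4 64.8 yaw -0.129 z [ 3.   6.3 15.7] 1807
byellow scene xy [ 640.8 -296.7] dim 125.7 64.5 yaw -0.135 z [ 4.5  6.6 16.2] 2302
box top [624.8 -89.2] 136.4532928466797 111.23917388916016 -1.4906886575871514 43.71384551156052 476
floor 2.1555409301586304
box scene [627.  -87.6] 136.5540313720703 113.77725982666016 -1.488628594293056 43.72185432946668 758
floor 2.801168601004899
```

```bash
cat > rob.py <<'E'
from workcell import arm,jaws,state,eyes
from vis import *
from scipy.spatial.transform import Rotation as Ro
np.set_printoptions(precision=1,suppress=True)
def quat(y): return (Ro.from_euler('z',y)*Ro.from_euler('x',np.pi)).as_quat()
def hover(xy,yaw,z=200):
    "joint move above xy, choosing the half turn with the last joint nearest mid-range"
    o=[(abs(q[6]),y) for y in(yaw,yaw+np.pi) if (q:=arm.solve_ik([*xy,z],quat(y))) is not None]
    y=min(o)[1];arm.move_to([*xy,z],quat(y));return y
def shot(n,f):
    c=eyes.camera_info(n);p,d=eyes.read_camera(n);cv2.imwrite(f'pics/{f}.png',p[:,:,::-1]);return p,d,c
def biggest(m):
    n,l,s,_=cv2.connectedComponentsWithStats(m);return np.uint8(l==1+s[1:,4].argmax())*255
E
python3 - <<'E'
from rob import *
y=hover([452.4,-207.8],.197,220);print(y,state()['q'],state()['tcp_pos'])
p,d,c=shot('wrist','w_red')
m=biggest(mask(p,'red'));P=cloud(m,d,c);z=P[:,2];print(np.percentile(z,[5,50,95]));h=np.median(z[z>30])
print(rect(P[z>h-4]),h,c['R'],c['t'],state()['t'])
E
```

```text
0.197 [ 0.1  0.6  0.3  2.  -0.3  0.6 -0.7] [ 453.  -206.8  219.9]
[35.  36.5 37.7]
(array([ 451.7, -207.4]), 58.58517837524414, 34.51605224609375, np.float64(0.2156605047429334)) 36.5134109680682 [[ 0.2 -1.   0. ]
 [-0.9 -0.2  0.3]
 [-0.3 -0.1 -1. ]] [-292.7  357.2  468.1] 2.95
```

View pics/w_red.png

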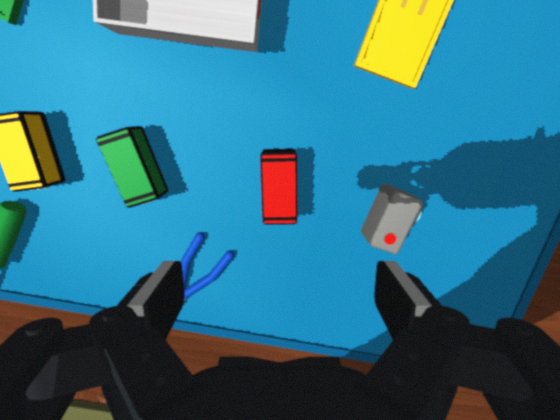

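The wrist view shows the red pack upright in the image at (279,187), its length across the jaw direction and nothing near the fingers. It measures (451.7,-207.4), top at 36.5, which agrees with the fixed cameras, so I'll grasp it.

```bash
cat >> rob.py <<'E'
def pick(xy,yaw,zt=20):
    hover(xy,yaw,130);arm.move_l([*xy,zt],rate=100)
    jaws.gripper_close(60);s=state();g=s['finger_gap'];q0=s['tcp_pos']
    arm.move_l([*xy,160],rate=120);print('gap %.3f after lift %.3f'%(g,state()['finger_gap']),q0,state()['contact_force'])
def place(xy,yaw,floor,zt=20):
    hover(xy,yaw,160)
    arm.move_l([*xy,floor+zt+15],rate=100);arm.pause(.3)
    hit=arm.move_l([*xy,floor+zt-3],rate=15,threshold=4);arm.pause(.2)
    s=state();print('hit',hit,'tcp',s['tcp_pos'],'expect z',floor+zt,s['contact_force'])
    jaws.ungrasp();arm.move_l([*xy,160],rate=100);print('t',state()['t'])
E
python3 - <<'E'
from rob import *
pick([451.8,-207.5],.205)
print(state()['t']);shot('wrist','w_redheld')
E
```

```text
gap 0.408 after lift 0.411 [ 452.  -207.5   20.4] [-0.4  0.9 -1.3]
6.4833
```

View pics/w_redheld.png

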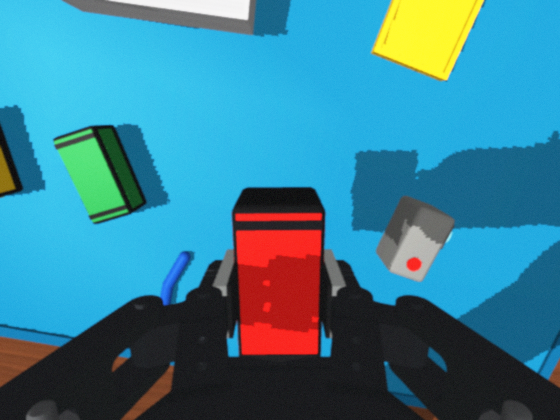

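The red pack is held level and centred between the pads (image 235–325 x 190–355). I'll place it in the box, then check before going on.

Run:
```python
from rob import *
place([625.9,-88.4],.081,3)
hover([480,120],0,260)
a=[]
for n,w in(('top',(285,115,385,200)),('scene',(190,215,305,315))):
    p,d,c=shot(n,n+'1');P=cloud(mask(p,'red',w),d,c);z=P[:,2];Q=P[z>np.median(z)-4]
    print(n,rect(Q),np.percentile(z,[5,50,95]));a.append(p[w[1]:w[3],w[0]:w[2]])
# tilt: plane fit of the red top (top view)
    A=np.c_[Q[:,:2]-Q[:,:2].mean(0),np.ones(len(Q))];print('slope',np.degrees(np.linalg.lstsq(A,Q[:,2],rcond=None)[0][:2]))
cv2.imwrite('pics/box1.png',np.hstack([cv2.resize(i,(390,390)) for i in a])[:,:,::-1])
# wrist looks at bays
```

```text
hit True tcp [625.8 -88.4  23.5] expect z 23 [-0.6 -0.1  5.3]
t 12.225
top (array([623.1, -89.2]), 71.74446868896484, 34.6549186706543, np.float64(0.09442195200746073)) [34.7 38.7 41.8]
slope [-0.1 -0.6]
scene (array([626.8, -89.9]), 72.1722640991211, 35.233863830566406, np.float64(0.08423529425888043)) [30.8 39.2 41.3]
slope [0.1 0.4]
```

View pics/box1.png

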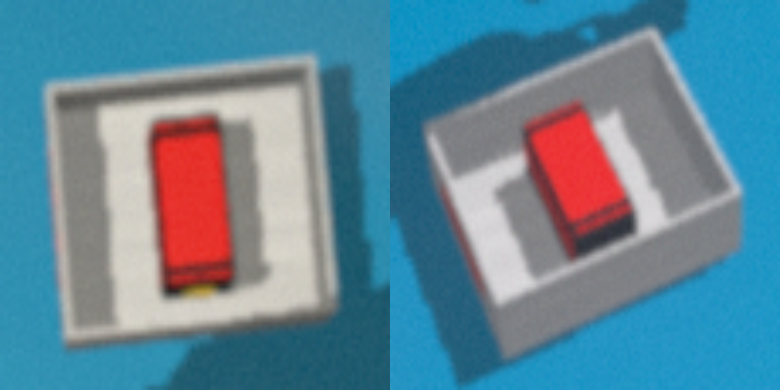

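The red pack lies flat in the box: top at about 39 mm, slope under 1° in both views, clear of the walls. Next I'll measure each pack and bay with the wrist camera before grasping.

```bash
cat >> rob.py <<'E'
def near(m,xy,h,c):
    X=c['R']@np.array([*xy,h])+c['t'];u=(c['mtx']@X/X[2])[:2]
    m=cv2.morphologyEx(m,cv2.MORPH_OPEN,np.ones((3,3)));n,l,s,_=cv2.connectedComponentsWithStats(m)
    D=[np.inf]+[np.linalg.norm(np.argwhere(l==i)[:,::-1]-u,axis=1).min() if s[i,4]>300 else np.inf for i in range(1,n)]
    return np.uint8(l==np.argmin(D))*255
def look(xy,yaw,col,h,zmin,f):
    hover(xy,yaw,220);p,d,c=shot('wrist',f);P=cloud(near(mask(p,col),xy,h,c),d,c)
    Q=P[P[:,2]>zmin];r=rect(Q);print(f,*r,'z',np.percentile(P[:,2],[10,50,95]),'t',state()['t']);return r
PK=dict(white=([445.1,191.7],-.52),yellow=([436.8,49.8],.30),green=([443.6,-57.3],.494))
BY=dict(white=([613,296],.15),yellow=([639.2,-297.1],-.132),green=([622.2,84.5],-.311))
def bay(col):
    (x,y),t=BY[col];return look([x,y],t,col,6,3.5,'b_'+col)
E
python3 - <<'E'
from rob import *
for k in('white','green','yellow'): bay(k)
for k in('green','yellow','white'): look(*PK[k],k,36,32,'p_'+k)
I=[cv2.resize(cv2.imread(f'pics/{a}.png'),(266,200)) for a in('b_white','b_green','b_yellow','p_white','p_green','p_yellow')]
cv2.imwrite('pics/mont.png',np.vstack([np.hstack(I[:3]),np.hstack(I[3:])]))
E
```

```text
b_white [614.5 294.5] 123.02444458007812 64.02455139160156 0.15806500228281894 z [ 5.   6.3 15.8] t 14.95
b_green [621.   85.9] 121.24951171875 63.75389099121094 -0.3093478653755879 z [ 5.2  6.4 16. ] t 15.8583
b_yellow [ 639.2 -296.5] 122.93276977539062 63.34103775024414 -0.13453437615531527 z [ 5.1  6.4 16.2] t 17.4917
p_green [442.3 -56.7] 58.95552444458008 33.99329376220703 0.47763694282030267 z [35.6 36.6 37.8] t 18.725
p_yellow [436.5  51.2] 58.34925079345703 34.60825729370117 0.3290643787689076 z [35.5 36.5 37.7] t 19.2833
p_white [445.9 191.9] 57.678916931152344 33.283653259277344 -0.5064049415475562 z [35.5 36.5 37.8] t 20.55
```

View pics/mont.png

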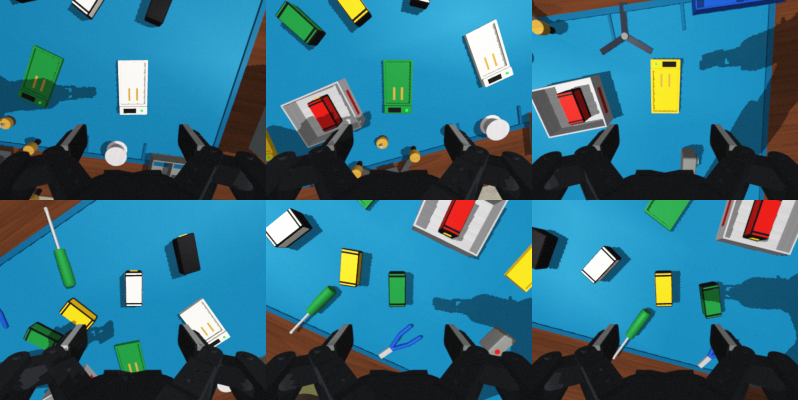

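The bays measure 123 x 64 mm as stated, with floors near 6.4 mm. The packs' tops are at 36.5 mm, and every pose agrees with the fixed cameras to about 3 mm. In the montage all three packs and bays are central in the wrist view and free of obstructions.

```bash
cat >> rob.py <<'E'
WP=dict(green=([442.3,-56.7],.48),yellow=([436.5,51.2],.325),white=([445.9,191.9],-.508))
WB=dict(green=([621,85.9],-.309),yellow=([639.2,-296.5],-.134),white=([614.5,294.5],.157))
def bayctr(k):
    (x,y),t=WB[k];return np.array([x,y])-10*np.array([np.cos(t),np.sin(t)]),t
def check(k):
    b,t=bayctr(k);p,d,c=shot('wrist','c_'+k);P=cloud(near(mask(p,k),b,42,c),d,c);Q=P[P[:,2]>36]
    r=rect(Q);o=r[0]-b;ct,st=np.cos(t),np.sin(t)
    print(k,'in bay: off x,y',ct*o[0]+st*o[1],-st*o[0]+ct*o[1],'dyaw %.3f'%(r[3]-t),'top',np.percentile(Q[:,2],[5,50,95]))
E
python3 - <<'E'
from rob import *
k='green';pick(*WP[k]);b,t=bayctr(k);place(b,t,6);hover(b,t,220);check(k)
E
```

```text
Traceback (most recent call last):
  File "rob.py", line 15, in pick
    hover(xy,yaw,130);arm.move_l([*xy,zt],rate=100)
                      ~~~~~~~~~~^^^^^^^^^^^^^^^^^^^
workcell.IKError: the arm cannot follow that straight line within its joint ranges
```

Run:
```python
from rob import *
np.set_printoptions(precision=3,suppress=True)
print(state()['q'],state()['t'])
xy,t=WP['green']
for y in(t,t+np.pi):
    for z in(130,80,50,20): print('%.2f'%y,z,arm.solve_ik([*xy,z],quat(y)))
```

```text
[-0.057  0.686  0.128  2.202 -0.312  0.269 -0.744] 21.5833
0.48 130 [-0.057  0.686  0.129  2.203 -0.313  0.269 -0.745]
0.48 80 [-0.014  0.791  0.062  2.227 -0.338  0.132 -0.726]
0.48 50 [ 0.008  0.856  0.025  2.234 -0.353  0.056 -0.713]
0.48 20 [ 0.513  1.058 -0.831  2.21   1.504  0.702 -2.555]
3.62 130 [-0.057  0.686  0.129  2.203 -0.313  0.269 -0.745]
3.62 80 [ 0.519  0.916 -0.836  2.2    1.274  0.662  0.775]
3.62 50 [ 0.278  0.876 -0.413  2.22   1.305  0.325  0.765]
3.62 20 [ 0.513  1.058 -0.831  2.21   1.504  0.702  0.587]
```

```bash
cat >> rob.py <<'E'
def pick(xy,yaw,zt=20):
    "choose the arm branch by the low pose, enter it well above the bench, then go down"
    o=[(abs(q[6]),y,q) for y in(yaw,yaw+np.pi) if (q:=arm.solve_ik([*xy,zt],quat(y))) is not None]
    _,y,q=min(o,key=lambda a:a[0]);q=np.array(q);q[1]-=.4;arm.movej(q);print('via',state()['tcp_pos'])
    arm.move_to([*xy,130],quat(y));arm.move_l([*xy,zt],rate=100)
    jaws.gripper_close(60);s=state();g=s['finger_gap']
    arm.move_l([*xy,160],rate=120);print('gap %.3f after lift %.3f'%(g,state()['finger_gap']),s['tcp_pos'],state()['contact_force'])
E
python3 - <<'E'
from rob import *
arm.move_l([442,-57,220])
k='green';pick(*WP[k]);b,t=bayctr(k);place(b,t,6);hover(b,t,220);check(k)
E
```

```text
via [ 524.3 -103.3  206.2]
gap 0.413 after lift 0.412 [442.4 -56.7  20.4] [-0.8 -0.8 -2.2]
hit True tcp [611.3  88.9  26.5] expect z 26 [-0.2 -0.3  5.1]
t 33.1833
green in bay: off x,y 0.0963477857269206 -1.6384554565199876 dyaw 0.014 top [40.6 42.4 43.6]
```

View pics/c_green.png

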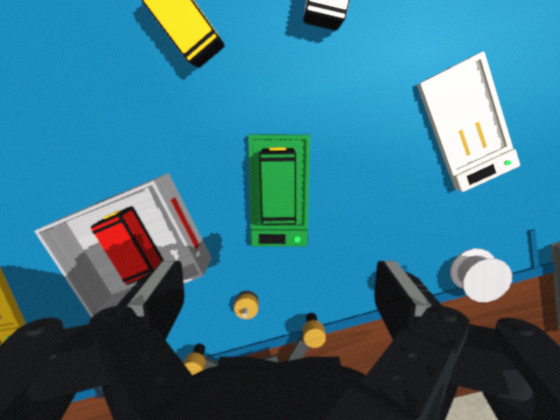

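The green pack sits centred and flat in its cradle, image (278,186), top at 42.4 mm. I'll do yellow and white next, stopping if a grip fails.

Run:
```python
from rob import *
for k in('yellow','white'):
    pick(*WP[k]);assert .35<state()['finger_gap']<.47
    b,t=bayctr(k);place(b,t,6);hover(b,t,220);check(k)
    print(state()['t'])
```

```text
via [529.6  60.4 216.7]Traceback (most recent call last):
  File "<stdin>", line 3, in <module>
  File "rob.py", line 48, in pick
    arm.move_to([*xy,130],quat(y));arm.move_l([*xy,zt],rate=100)
                                   ~~~~~~~~~~^^^^^^^^^^^^^^^^^^^
workcell.IKError: the arm cannot follow that straight line within its joint ranges
```

Run:
```python
from rob import *
np.set_printoptions(precision=3,suppress=True)
print(state()['q'],state()['tcp_pos'],state()['t'])
xy,t=WP['yellow']
for y in(t,t+np.pi):
    for z in(220,130,100,80,50,20): print('%.2f'%y,z,arm.solve_ik([*xy,z],quat(y)))
```

```text
[ 0.035  0.696 -0.407  2.203  0.754  0.38   0.893] [437.477  51.253 129.94 ] 35.5167
0.33 220 [-0.484  0.529  0.406  2.145 -0.399  0.538 -1.028]
0.33 130 [-0.35   0.691  0.206  2.224 -0.509  0.271 -0.942]
0.33 100 [-0.302  0.75   0.13   2.239 -0.515  0.18  -0.945]
0.33 80 [-0.273  0.791  0.083  2.246 -0.509  0.122 -0.954]
0.33 50 [-0.256  0.857  0.057  2.253 -0.928  0.054 -0.537]
0.33 20 None
3.47 220 [ 0.201  0.553 -0.645  2.112  0.553  0.646  1.069]
3.47 130 [ 0.035  0.695 -0.407  2.205  0.753  0.38   0.894]
3.47 100 [-0.031  0.749 -0.306  2.226  0.837  0.28   0.821]
3.47 80 [-0.08   0.788 -0.228  2.237  0.897  0.206  0.767]
3.47 50 [-0.168  0.852 -0.087  2.25   1.001  0.078  0.671]
3.47 20 [-0.185  0.921 -0.058  2.253  2.161  0.055 -0.486]
```

```bash
cat >> rob.py <<'E'
def pick(xy,yaw,via,zt=20):
    "via: joint angles above the bench, in the elbow-out branch that keeps joint 6 off its stop"
    arm.movej(via);print('via',state()['tcp_pos'])
    y=min((yaw,yaw+np.pi),key=lambda y:np.abs(np.subtract(arm.solve_ik([*xy,130],quat(y)),via)).max())
    arm.move_to([*xy,130],quat(y));q=state()['q'];print('hover q',np.round(q,2),'low q',np.round(np.array(arm.solve_ik([*xy,zt],quat(y)),float),2))
    arm.move_l([*xy,zt],rate=100)
    jaws.gripper_close(60);s=state();g=s['finger_gap']
    arm.move_l([*xy,160],rate=120);print('gap %.3f after lift %.3f'%(g,state()['finger_gap']),s['tcp_pos'],state()['contact_force'])
E
python3 - <<'E'
from rob import *
k='yellow'
arm.move_l([437,51,220])
pick(*WP[k],[.758,.60,-.9,2.15,1.5,.9,.9]);print(state()['t'])
E
```

```text
via [ 508.6 -263.1  272.8]
hover q [ 0.3  0.8 -1.   2.2  1.1  0.8  0.5] low q [ 0.2  1.  -0.8  2.2  1.5  0.6  0.1]
gap 0.413 after lift 0.409 [436.6  51.3  20.4] [ 0.4  0.5 -2.2]
41.8917
```

Run:
```python
from rob import *
k='yellow'
b,t=bayctr(k);place(b,t,6);hover(b,t,220);check(k)
print(state()['t'],np.round(state()['q'],2))
k='white'
look(*WP[k],k,36,32,'p_white2');y=WP[k][1]
for yy in(y,y+np.pi,y-np.pi):
  for z in(130,20):print(z,yy,np.round(np.array(arm.solve_ik([*WP[k][0],z],quat(yy)),float),2))
```

```text
hit True tcp [ 629.2 -295.1   26.5] expect z 26 [-0.6  0.5  5.4]
t 48.1583
yellow in bay: off x,y -1.407738613602359 -0.028749151437925724 dyaw 0.006 top [40.2 42.4 43.7]
48.5583 [ 0.1  0.9  0.5  1.4 -0.4  1.  -1. ]
p_white2 [446.  192.2] 57.328041076660156 32.767391204833984 -0.522356943581995 z [35.6 36.5 37.7] t 50.4917
130 -0.508 [ 0.1  0.9 -1.   2.1  1.1  0.8  2.6]
20 -0.508 [-0.3  0.9 -0.4  2.1  1.2  0.3  2.5]
130 2.633592653589793 [-0.4  0.7 -0.1  2.1  0.2  0.4  0.3]
20 2.633592653589793 [-0.5  0.9 -0.   2.1  0.3  0.1  0.2]
130 -3.649592653589793 [-0.4  0.7 -0.1  2.1  0.2  0.4  0.3]
20 -3.649592653589793 [-0.5  0.9 -0.   2.1  0.3  0.1  0.2]
```

View pics/c_yellow.png

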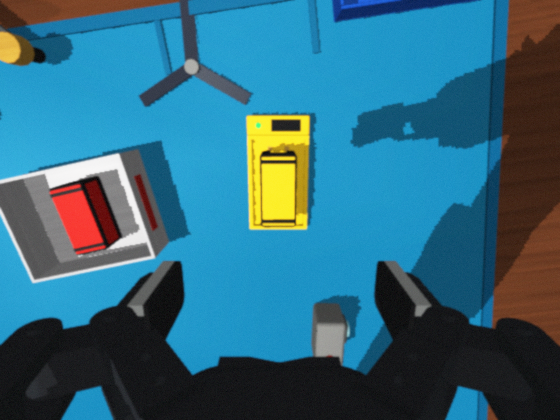

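The yellow pack is centred in its cradle, image (278,187), and the red pack is still in the box. White is reachable from here, with joint 6 in range.

Run:
```python
from rob import *
k='white'
pick([446,192],-.513,state()['q'])
assert .35<state()['finger_gap']<.47
b,t=bayctr(k);place(b,t,6);hover(b,t,220);check(k)
arm.move_to([380,420,300],quat(.3));print(state()['t'])
for n in('top','scene'): shot(n,n+'_end')
T=np.load('top0.npz');p=cv2.imread('pics/top_end.png')[:,:,::-1]
```

```text
via [447.  190.6 219.7]
hover q [-0.4  0.7 -0.1  2.1  0.2  0.4  0.3] low q [-0.5  0.9 -0.   2.1  0.3  0.1  0.3]
gap 0.413 after lift 0.411 [446.1 192.1  20.4] [-0.5 -0.8 -1.5]
hit True tcp [604.5 292.9  26.5] expect z 26 [-1.   0.   5.4]
t 59.8417
white in bay: off x,y -0.31040348536690265 -0.8170246245162347 dyaw 0.005 top [40.7 42.4 43.6]
62.625
```

View pics/c_white.png

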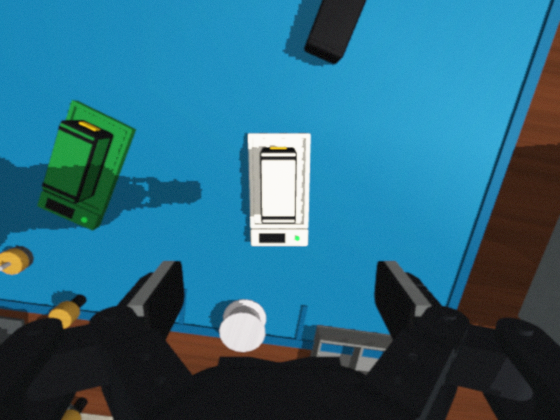

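View pics/scene_end.png

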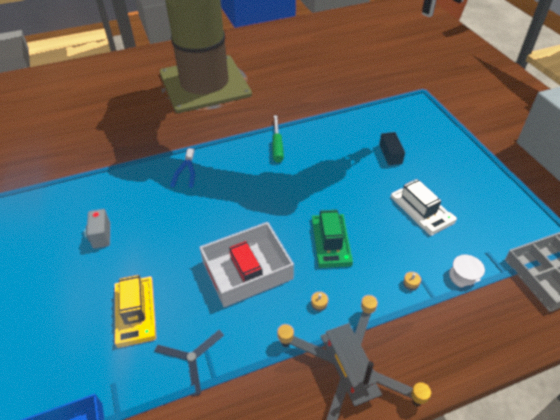

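View pics/top_end.png

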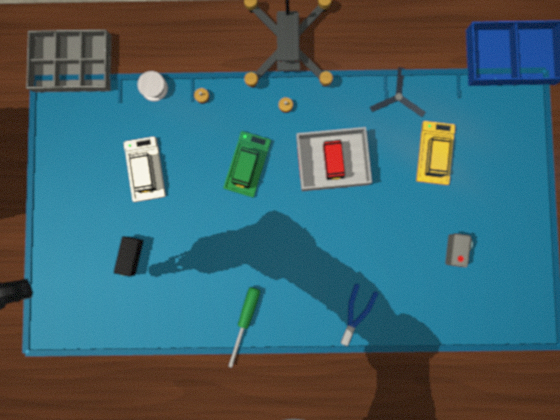

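The last views show white (145,172), green (246,167) and yellow (439,157) seated in their own cradles, and red in the box (334,160). The black pack (129,256) and camera (460,250) have not moved, and the arm is clear.

```bash
python3 -c "
from workcell import arm,state
arm.sign_off();print(state()['t'])"
```

```text
the job is handed in; nothing more can be done
the job is handed in; nothing more can be done
```

The job is handed in, at about 63 s on the robot's clock. The red pack went into the safety box first. I confirmed it lay flat (top at about 39 mm, slope under 1° in two views) before setting green, yellow and white in their own cradles.

**Placing:** I lowered each pack slowly until it touched, at about 5 N, and then released it.

**Last checks:**
- **Cradles:** the three packs are within 2 mm and 0.015 rad of centre, with tops at 42.4 mm and coloured sides up.
- **Left alone:** the final pictures show the red pack still in the box, and the black pack and camera where they started.

**What failed or disagreed:**
- **Refused moves:** twice the arm refused a straight descent because joint 6 was near its range limit, once at green and once at yellow. Nothing was touched either time, and a different arm posture solved it.
- **Camera agreement:** the top and scene cameras differed by up to 5 mm in x. I relied on wrist-camera positions for grasping and for the cradles, and on the mean of the two views for the box.
- **White cradle:** the top and scene views measured it 5 to 12 mm too large. The wrist view gave the stated size.

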